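# Shut the dry block and start its timer

## Task

The microtubes already stand in the dry-block heater. Push its raised lid down until it is fully shut; then, with the lid shut, start the incubation by pressing the green button of the blue timer all the way down with the fingertips for a moment, and let it come back up. Be gentle: leave the blue timer standing where it is, do not press its red or grey button, do not touch the white timer (it is timing another test), and disturb nothing else.

Things in the scene. Friction and masses are not known exactly. Their poses are not given: they have to be found in the camera images.
- dry_block: the dry-block heater, a cream-coloured bench box 188 x 150 x 87 mm high with the lid shut, fixed to the bench. Origin under its centre at the bench surface; its x points from its front (dial, towards the robot) to its back, where the lid is hinged; y to its left, z up. The metal block with the microtubes lies under the lid.
- dry_block_lid (a joint): angle of the dry block's lid: 0 fully shut, about 1.12 rad fully open; it starts between 0.85 and 1.1. The hinge is damped and a little stiff: beyond about 0.8 rad the lid stays where it is left, below about 0.65 rad it sinks shut slowly by itself within some seconds. 1 to 3 N near its front edge, square to the lid, moves it.
- lid_edge (a point): middle of the front edge of the lid, on its upper (outer) face; moves with the lid. Shut, it lies 28 mm in front of the block's origin, 87 mm up; raised, 160 to 185 mm up, the outer face looking backwards. Push that face near this edge forwards and down, square to the lid, round the hinge; pressing straight down on the raised edge can jam. The lid is a tray 128 mm wide, 118 mm deep, rim turned down 19 mm.
- lid_hinge (a point): the hinge axis of the lid: 87 mm behind the dry block's origin, 66 mm above the bench; the axis runs along the block's y.
- blue_timer: blue timer, loose on rubber feet, 280 g, 96 mm deep (x), 112 mm wide (y); deck 26 mm high, sloped display behind rises to 41 mm. Origin under its centre; x points from buttons to display, y to its left. Three round buttons, 20 mm across, in a row at x = -23 mm: red at y = +34, grey at 0, green at -34 mm; tops 34 mm up, 8 mm over the deck. Stands left or right of the white timer.
- blue_timer_start_top (a point): centre of the top of the blue timer's green button, 34 mm above the bench; moves with the button.
- blue_timer_start (a joint): travel of the blue timer's green button: 0 up, 0.005 m fully down; 1 N starts it, 3 N holds it fully down, and it springs back when released.
- blue_timer_stop (a joint): travel of the blue timer's red button (same button, 0 up, 0.005 m down); not to be pressed.
- blue_timer_clear (a joint): travel of the blue timer's grey button (same button, 0 up, 0.005 m down); not to be pressed.
- white_timer: the timer with the white shell, otherwise the same as the blue one, same size and buttons; not to be touched.
- dish: closed petri dish with brown content, loose, 93 mm across, 16 mm high; origin under its centre. To be left alone.
- amber_bottle: amber bottle with a black cap, loose, 40 mm across, 82 mm high; origin under its centre. To be left alone.
- red_bottle: small white dropper bottle with a red cap, loose, 30 mm across, 75 mm high; origin under its centre. To be left alone.
- marker: felt marker, white barrel and red cap, lying, loose, 136 mm long, 15 mm high; origin under its centre. To be left alone.
Mind the look-alikes: they are no part of the job. What is shaped like the blue_timer but orange is not meant.

How it is judged (in metres and radians):
On the way, in this order (a step that is already met when the one before it is completed fails the run):
1. the lid of the dry block is fully shut (value of joint dry_block_lid below 0.03 rad), for 0.2 s.
2. the fingertips press the blue timer's green button down (value of joint blue_timer_start above 0.004 m and contact force between the fingers and blue_timer above 0.5 N and value of joint dry_block_lid below 0.03 rad), for 0.1 s.
At the end, for the whole second after the job is handed in: the lid is shut (within 0.03 rad), all three buttons of the blue timer are up again, the blue timer stands within 20 mm of its starting place and at rest, the white timer within 10 mm and the dish, bottles and marker within 15 mm of theirs (value of joint dry_block_lid below 0.03 rad and value of joint each of blue_timer_start, blue_timer_stop, blue_timer_clear below 0.001 m and distance of blue_timer from where it was at the start of the episode below 0.02 m and distance of white_timer from where it was at the start of the episode below 0.01 m and linear speed of blue_timer below 0.02 m/s and distance of each of dish, amber_bottle, red_bottle, marker from where it was at the start of the episode below 0.015 m); the robot touches nothing.
It fails at once if the blue timer's red or grey button is pressed (over 1.5 mm), or its green one (over 2.5 mm) while the lid is not shut (value of joint any of blue_timer_stop, blue_timer_clear above 0.0015 m or (value of joint blue_timer_start above 0.0025 m and value of joint dry_block_lid above 0.06 rad)).
It fails at once if the white timer is touched (contact force between any of the fingers, the arm and white_timer above 0.5 N or distance of white_timer from where it was at the start of the episode above 0.01 m).
It fails at once if the blue timer is lifted, tipped or pushed off its place (over 20 mm) (height (world z) of blue_timer above 0.008 m or angle between blue_timer's own z axis and vertical above 0.15 rad or distance of blue_timer from where it was at the start of the episode above 0.02 m).
It fails at once if the blue timer is pressed with more than 30 N or the dry block with more than 50 N (contact force between any of the fingers, the arm and blue_timer above 30 N or contact force between any of the fingers, the arm and dry_block above 50 N).
It fails at once if the dish, a bottle or the marker is moved by more than 15 mm (distance of any of dish, amber_bottle, red_bottle, marker from where it was at the start of the episode above 0.015 m).
It also fails if it takes over 45 s, if anything falls off the work surface, if the arm or the gripper's body presses on something with over 40 N, if the wrist force passes 120 N, or if a joint passes its speed limit or range.

## Robot

A 7-joint arm with a two-finger parallel gripper is mounted at the origin on a cart in front of the work surface, level with it; the furniture and walls round the work are solid. World frame = base frame: x ahead of the robot, y to its left, z up, the work surface at z = 0. Lengths are in mm, angles in rad, forces in N, time in s.
With the tool pointing down it reaches from about 400 to 875 mm from the base axis. Payload 4.4 kg.
Tool frame: the origin (TCP) lies on the centre line of the jaws, within the pads' length; the fingertips stand 19 mm ahead of it and the grasp point (between the pads) is the TCP; z points along the fingers, y is the line along which they close (so a half turn about z gives the same grasp; the last joint's range is limited). The gripper opens to 85 mm and grips with 20 to 120 N. Pads are 22 mm wide; open, the fingers measure 114 mm over their backs; the gripper's body (76 mm by 85 mm) begins 54 mm behind the grasp point. The pads swing forward as they close: fully open they stand 13 mm farther back than shut.
Start: joints at [-1.337, 0.628, 0.038, 1.517, -0.027, 0.996, -0.02], TCP at [191.94, 621.029, 250.313] pointing down, gripper open.
Joint ranges: [-3.06, 3.06], [-0.37, 2.12], [-1.25, 1.32], [0.18, 2.47], [-1.1, 4.24], [0.23, 1.98], [-2.94, 2.94]. Speed limits (rad/s): [2.57, 2.57, 3.14, 3.14, 3.14, 3.14, 3.14].

## Interface

Orientations are given as [roll, pitch, yaw] about the fixed x, y, z axes, in that order (R = Rz(yaw) Ry(pitch) Rx(roll)).
In Python, from cell import ctrl, viewer, silhouettes gives the robot as it stands.
- The arm moves only by the shell command python3 -m creep 'ROWS'. ROWS is JSON, a list of rows, each an object with "jaw": the gripper command: -1 is shut, 1 is fully open, values between are in proportion; "xyz": the shift along the tool's x, y, z in mm, a list of three; "angular": the turn, a rotation vector about the tool's x, y, z in rad, a list of three. In form: [{"jaw": jaw, "xyz": [tx, ty, tz], "angular": [rx, ry, rz]}, ...]. A call has 1 to 12 rows; each row is the pose to reach, as a shift and turn from the pose commanded when the call began, along the tool's axes at that moment; what a row does not reach only later rows make up. A row lasts 1/8 s, in which the tool goes at most 62.5 mm and 10.7 degrees, less where a joint would pass 70% of its speed; a pose out of reach is approached as far as the arm can. A call with a gripper value outside its range is refused whole. The fingers move at their own pace and stop on an object; the grip force is fixed at half the most. Time passes only in rows, so rows that repeat a pose let the fingers close. It gives the time, the measured TCP pose, the force, the opening and the grip force at its end, in the units of the state.
- ctrl.read_state(): the state, without advancing time (a new reading comes with each control period).
- viewer.get_image(name): name is "scene" or "top" or "wrist"; returns (picture, depth): 384x512x3 uint8, red, green, blue; 384x512 float32, mm along the optical axis (not along the pixel's ray), 0 where there is no reading.
- viewer.camera_model(name): a dict with "fx", "fy", "cx", "cy" (pixels), "T" (4x4, takes a point from camera to world coordinates). Camera axes: x right, y down, z forward; pixel columns grow to the right and rows downward; lengths in mm; the calibration is good to about 2 mm. A picture is of the moment at which its call begins: read the wrist's pose just before it. camera_model takes no time and is no camera call; for the wrist camera it gives the pose at the moment of the call.
- ctrl.finish_job(): hands the job in; it is judged then, once.
Trained networks look in the newest picture that a camera, given by its name, has taken for a name from the list of things; names that differ only in an ending like _2 or _b are one class to them, and where a whole thing is asked for, a point or a joint stands for the part that bears it (a point fixed in the world has none). Each returns a list of dicts, best first, with "score" (0 to 1); they miss things now and then, are a little off and sometimes report something else, mostly with a low value. They report only what shows in the picture. A call takes as long as a camera call. They do not tell look-alikes from the thing itself.
- silhouettes(camera, target): "pixels" (384x512 bool, what is visible of it) and "xy" ([column, row] in pixels, amid what is visible of it).
The state is a dict: "clock": time; "qpos": joint angles; "qd": joint speeds; "tau": joint torques, N m; "eef_pos": TCP position; "tool_rot": TCP orientation; "force": force on the tool from outside, world axes, zero at the start; "torque": the same for the moment, N m; "width": finger opening in mm; "gripper_force": force on a finger pad.
Only numpy, scipy, OpenCV 4.12 (cv2) and the standard library are available. Lean on these libraries where they do the work, as an engineer would, in place of code of your own. Each camera call takes 0.05 s, during which the arm holds its last target. There are 200 camera calls.

## Working session

There is one attempt and no reset: what is moved stays moved. The work goes in short steps, Python scripts to look and compute and a shell command to move; the robot and the scene stay as the last step left them, time stands still between calls to the robot, and variables do not carry over. Pictures are saved under pics/ and viewed, at most 10 in all, crops included, and the job is handed in when it is done.

```bash
ls; mkdir -p pics
cat > h.py <<'E'
import numpy as np, cv2
from cell import ctrl, viewer, silhouettes
def cloud(name, depth, m=None):
    c=viewer.camera_model(name) if m is None else m
    v,u=np.mgrid[:384,:512]
    P=np.stack([(u-c['cx'])/c['fx']*depth,(v-c['cy'])/c['fy']*depth,depth],-1)
    T=np.array(c['T']); W=P@T[:3,:3].T+T[:3,3]
    W[depth<=0]=np.nan
    return W
def save(fn,img): cv2.imwrite('pics/'+fn,img[...,::-1])
E
python3 - <<'E'
from h import *
s=ctrl.read_state(); print(s['clock'],s['eef_pos'],s['tool_rot'],s['width'])
for n in ['top','scene']:
    im,d=viewer.get_image(n); save(n+'.png',im); W=cloud(n,d); np.save(n+'W.npy',W); np.save(n+'I.npy',im)
    print(n,np.array(viewer.camera_model(n)['T'])[:3,3])
    for t in ['dry_block','dry_block_lid','blue_timer','white_timer','blue_timer_start','dish','amber_bottle','red_bottle','marker']:
        for r in silhouettes(n,t)[:3]:
            m=r['pixels']; print(t,round(r['score'],2),np.round(r['xy']),m.sum(),np.round(np.nanmedian(W[m],0)),np.round(np.nanpercentile(W[m],[3,97],axis=0)).tolist(), np.median(im[m],0))
E
```

```text
pics
0.0 [191.74506644 620.46878867 249.40308682] [-3.13970890e+00  1.81524757e-05  2.84182419e+00] 85.24896043249305
top [332.12945866 155.99869702 945.16693231]
dry_block 0.85 [340. 210.] 5372 [483. -49.  64.] [[392.0, -120.0, 21.0], [563.0, 20.0, 175.0]] [196.  189.5 170. ]
dry_block_lid 0.74 [353. 185.] 1525 [521. -60. 160.] [[489.0, -122.0, 88.0], [572.0, -3.0, 178.0]] [242. 238. 222.]
blue_timer 0.91 [163. 211.] 1854 [467. 371.  29.] [[420.0, 319.0, 16.0], [511.0, 424.0, 42.0]] [ 51. 112. 161.]
blue_timer 0.64 [256. 276.] 1958 [317. 142.  29.] [[261.0, 85.0, 22.0], [372.0, 196.0, 41.0]] [230. 145.  36.]
blue_timer 0.33 [345. 209.] 5393 [483. -49.  64.] [[392.0, -121.0, 20.0], [564.0, 20.0, 175.0]] [196. 189. 170.]
white_timer 0.83 [244. 197.] 1738 [515. 181.  29.] [[468.0, 130.0, 22.0], [558.0, 234.0, 41.0]] [219. 216. 197.]
white_timer 0.68 [344. 210.] 5447 [483. -49.  64.] [[393.0, -121.0, 12.0], [564.0, 20.0, 175.0]] [190. 185. 169.]
blue_timer_start 0.63 [256. 146.] 276 [625. 152.  62.] [[616.0, 135.0, 10.0], [642.0, 170.0, 84.0]] [72.  51.5 30. ]
blue_timer_start 0.3 [351.
[... 1082 characters left out ...]
20.0, 6.0], [556.0, 227.0, 39.0]] [207. 205. 180.]
dish 0.88 [272. 158.] 356 [647. 263.   5.] [[611.0, 227.0, 1.0], [681.0, 304.0, 16.0]] [146.  85.  56.]
dish 0.4 [180. 191.] 142 [331. 288.  11.] [[315.0, 244.0, -0.0], [352.0, 362.0, 14.0]] [235.5  98.5  94.5]
amber_bottle 0.59 [293. 172.] 306 [626. 139.  52.] [[616.0, 128.0, 10.0], [646.0, 157.0, 82.0]] [93. 64. 44.]
amber_bottle 0.33 [176. 187.] 163 [334. 303.  11.] [[317.0, 246.0, -2.0], [353.0, 362.0, 14.0]] [229. 160. 148.]
red_bottle 0.69 [246. 134.] 153 [618. 387.  33.] [[609.0, 379.0, 1.0], [632.0, 401.0, 63.0]] [189. 179. 167.]
marker 0.47 [179. 187.] 119 [334. 301.  12.] [[317.0, 246.0, 8.0], [352.0, 364.0, 14.0]] [247. 237. 226.]
```

Run:
```python
from h import *
I=np.load('topI.npy'); save('top_b.png',cv2.resize(I,(800,600),interpolation=cv2.INTER_CUBIC))
c=I[165:255,115:215]; S=np.load('sceneI.npy')[125:185,165:245]
a=cv2.resize(c,(440,396),interpolation=cv2.INTER_CUBIC); b=cv2.resize(S,(352,264),interpolation=cv2.INTER_CUBIC)
o=np.zeros((396,792,3),np.uint8); o[:,:440]=a; o[:264,440:]=b; save('crop.png',o)
for n,(r0,r1,c0,c1) in {'top':(165,255,115,215),'scene':(125,185,165,245)}.items():
    I=np.load(n+'I.npy'); W=np.load(n+'W.npy'); h=cv2.cvtColor(I,cv2.COLOR_RGB2HSV)
    box=np.zeros(I.shape[:2],bool); box[r0:r1,c0:c1]=1
    for col,(lo,hi) in {'green':(40,88),'red':(0,9),'blue':(95,115)}.items():
        m=box&(h[...,0]>=lo)&(h[...,0]<=hi)&(h[...,1]>90)
        nc,L,st,ce=cv2.connectedComponentsWithStats(m.astype(np.uint8))
        for i in range(1,nc):
            if st[i,4]>15:
                p=W[L==i]; print(n,col,st[i,4],ce[i].round(),np.nanmedian(p,0).round(1), 'top', p[p[:,2]>30].mean(0).round(1),np.nanmax(p[:,2]).round(1))
# lid plane
W=np.load('topW.npy')
for r in silhouettes('top','dry_block_lid')[:1]:
    p=W[r['pixels']]; print(len(p))
    k=p[:,2]>150; print('edge',np.nanmedian(p[k],0))
    for z in range(80,180,10):
        q=p[(p[:,2]>=z)&(p[:,2]<z+10)]; 
        if len(q)>8: print(z,len(q),np.nanmean(q,0).round(1),q[:,1].min().round(),q[:,1].max().round(),q[:,0].min().round(),q[:,0].max().round())
```

```text
top green 62 [178. 220.] [446.5 335.9  33.8] top [445.9 337.2  34.4] 37.7
top red 54 [150. 221.] [441.5 402.9  33.4] top [441.9 403.6  33.7] 36.7
top blue 1247 [166. 214.] [459.2 367.   26.9] top [493.9 374.8  36.7] 44.9
scene green 31 [207. 161.] [445.  329.8  31.4] top [445.8 332.2  32.3] 34.8
scene red 26 [171. 130.] [433.5 590.4   5.1] top [nan nan nan] 17.9
scene red 29 [242. 177.] [493.6 213.3  32. ] top [495.  213.2  32.6] 35.0
scene blue 695 [208. 158.] [461.2 345.   23.9] top [502.2 356.3  36.5] 42.0
1525
edge [505.64001056 -60.16546106 168.97904209]
80 50 [571.3 -56.7  86.3] -125.0 -7.0 559.0 581.0
90 87 [564.1 -65.7  95.1] -130.0 -6.0 550.0 577.0
100 96 [557.  -63.9 104.9] -129.0 -4.0 543.0 570.0
110 96 [550.1 -64.8 115.5] -128.0 -3.0 537.0 563.0
120 93 [544.  -62.3 125. ] -128.0 -2.0 531.0 557.0
130 106 [537.  -60.3 135. ] -128.0 -1.0 523.0 550.0
140 113 [530.2 -61.6 145.2] -128.0 1.0 517.0 544.0
150 109 [523.2 -61.9 155.1] -126.0 1.0 511.0 537.0
160 388 [502.9 -60.2 166.3] -126.0 1.0 482.0 530.0
170 362 [505.9 -60.5 174.2] -123.0 0.0 489.0 523.0<stdin>:14: RuntimeWarning: Mean of empty slice.
  ret = um.true_divide(
```

View pics/top_b.png

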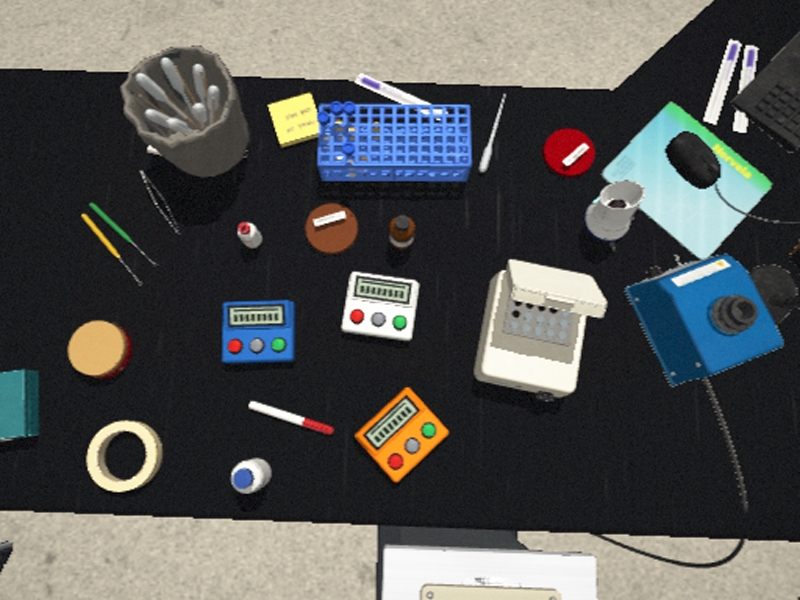

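View pics/crop.png

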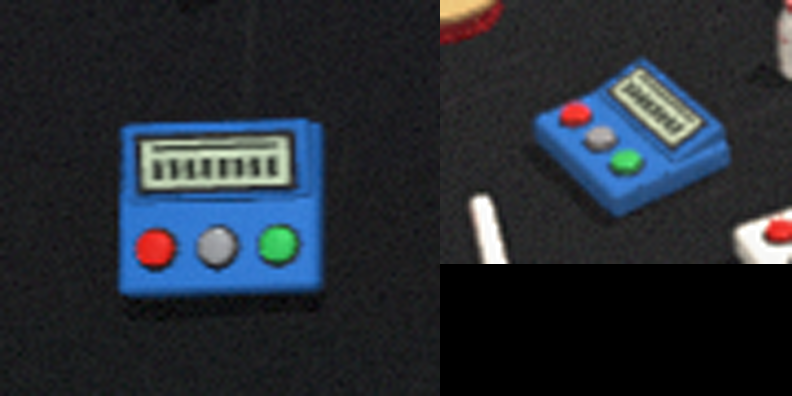

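View pics/scene.png

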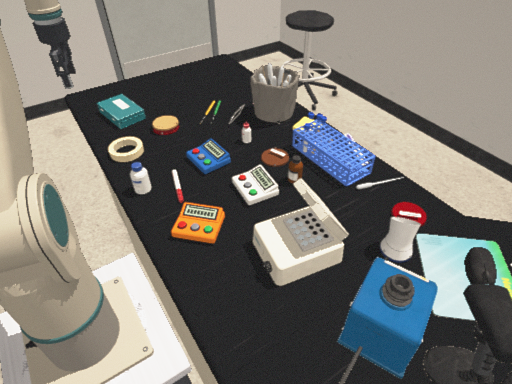

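Blue timer candidates in the top picture: blue (163,211), white (244,197), orange (256,276) and the big blue box on the right. The crop confirms the blue-shelled one, with the green button at (178,220), around (446,335,34). The lid of the cream heater is raised. Now the block geometry and move targets.

```bash
cat >> h.py <<'E'
from scipy.spatial.transform import Rotation as Ro
def delta(tcp,yaw):
    "tool shift/turn from present measured pose to a tool-down pose"
    s=ctrl.read_state(); R=Ro.from_euler('xyz',s['tool_rot']); G=Ro.from_euler('xyz',[np.pi,0,yaw])
    return np.round(R.inv().apply(np.array(tcp)-s['eef_pos']),1), np.round((R.inv()*G).as_rotvec(),3)
E
python3 - <<'E'
from h import *
rng=np.random.default_rng(0)
for n in ['top','scene']:
    W=np.load(n+'W.npy'); I,d=viewer.get_image(n)
    r=silhouettes(n,'dry_block_lid')[0]; p=W[r['pixels']]; p=p[np.isfinite(p).all(1)]
    best=0
    for _ in range(500):
        a=p[rng.choice(len(p),3,False)]; nn=np.cross(a[1]-a[0],a[2]-a[0]); nn/=np.linalg.norm(nn)+1e-9
        k=abs((p-a[0])@nn)<2.5
        if k.sum()>best: best=k.sum(); K=k
    q=p[K]; c=q.mean(0); nn=np.linalg.svd(q-c)[2][2]; nn*=np.sign(nn[2])
    th=np.arctan2(np.hypot(*nn[:2]),nn[2]); yaw=np.arctan2(nn[1],nn[0])
    bx=np.array([np.cos(yaw),np.sin(yaw),0]); by=np.array([-bx[1],bx[0],0]); up=np.cross(by,nn)
    up*=np.sign(up[2]); u=(q-c)@up; v=(q-c)@by
    e=c+up*np.percentile(u,99)+by*(np.percentile(v,1)+np.percentile(v,99))/2
    print(n,best,len(p),'theta',th.round(3),'yaw',yaw.round(3),'edge',e.round(1),'wid',np.ptp(np.percentile(v,[1,99])).round(),'dep',np.ptp(np.percentile(u,[1,99])).round())
    f=115*-up  # from edge back along face to above the hinge
    h=e+f-21*nn; print('hinge',h.round(1),'origin',(h-87*bx).round(1))
print(delta([600,-60,240],np.pi-.2))
E
```

```text
top 1009 1511 theta 0.964 yaw -0.173 edge [506.8 -60.7 179.1] wid 125.0 dep 115.0
hinge [554.4 -69.   72.6] origin [468.7 -54.   72.6]
scene 437 897 theta 0.624 yaw 2.972 edge [509.2 -66.7 175.5] wid 120.0 dep 22.0
hinge [429.4 -53.1  91.2] origin [515.1 -67.8  91.2]
(array([-591. , -530.1,   10.3]), array([-0. , -0. , -0.1]))
```

```bash
python3 -m creep '[{"jaw":-1,"xyz":[-25,-25,0],"angular":[0,0,0]},{"jaw":-1,"xyz":[-65,-65,0],"angular":[0,0,-0.02]},{"jaw":-1,"xyz":[-108,-108,0],"angular":[0,0,-0.04]},{"jaw":-1,"xyz":[-150,-150,0],"angular":[0,0,-0.06]},{"jaw":-1,"xyz":[-193,-193,0],"angular":[0,0,-0.08]},{"jaw":-1,"xyz":[-236,-236,0],"angular":[0,0,-0.1]},{"jaw":-1,"xyz":[-279,-279,0],"angular":[0,0,-0.127]},{"jaw":-1,"xyz":[-322,-322,0],"angular":[0,0,-0.127]},{"jaw":-1,"xyz":[-365,-365,0],"angular":[0,0,-0.127]},{"jaw":-1,"xyz":[-408,-408,0],"angular":[0,0,-0.127]},{"jaw":-1,"xyz":[-450,-450,0],"angular":[0,0,-0.127]},{"jaw":-1,"xyz":[-480,-480,0],"angular":[0,0,-0.127]}]'
python3 -c "
from h import *
print(ctrl.read_state()['force'],delta([556,-69,240],np.pi-.173),delta([556,-69,182],np.pi-.173))"
```

```text
clock: 2.75
eef_pos: [509.9, 17.7, 250.6]
tool_rot: [-3.141, 0.001, 2.966]
force: [0.5, 0.6, -0.1]
width: 0.1
gripper_force: 0.0
[ 0.49558865  0.64269788 -0.07514817] (array([-60.5, -77.3,  10.7]), array([-0.   ,  0.001, -0.002])) (array([-60.5, -77.3,  68.7]), array([-0.   ,  0.001, -0.002]))
```

```bash
python3 -m creep '[{"jaw":-1,"xyz":[-25,-32,0],"angular":[0,0,0]},{"jaw":-1,"xyz":[-50,-64,0],"angular":[0,0,0]},{"jaw":-1,"xyz":[-60,-77,0],"angular":[0,0,0]},{"jaw":-1,"xyz":[-60,-77,10],"angular":[0,0,0]},{"jaw":-1,"xyz":[-60,-77,30],"angular":[0,0,0]},{"jaw":-1,"xyz":[-60,-77,50],"angular":[0,0,0]},{"jaw":-1,"xyz":[-60,-77,65],"angular":[0,0,0]},{"jaw":-1,"xyz":[-60,-77,69],"angular":[0,0,0]},{"jaw":-1,"xyz":[-60,-77,69],"angular":[0,0,0]}]'
python3 - <<'E'
from h import *
print(ctrl.read_state()['force'])
a,_=viewer.get_image('top'); b,_=viewer.get_image('scene')
f=lambda i:cv2.resize(i,(400,400))
save('pre.png',np.hstack([f(a[130:270,270:410]),f(b[120:280,240:400])]))
E
```

```text
clock: 3.88
eef_pos: [554.6, -64.9, 181.3]
tool_rot: [3.141, -0.0, 2.969]
force: [0.2, -0.4, -0.6]
width: -0.1
gripper_force: 0.0
[ 0.19117378 -0.39409912 -0.57791364]
```

View pics/pre.png

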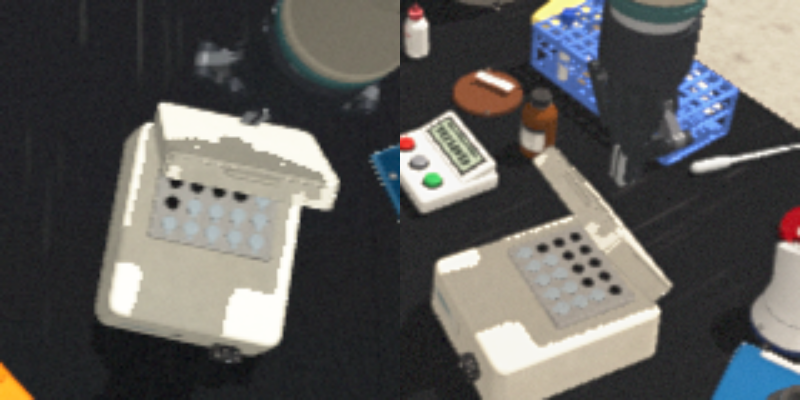

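```bash
python3 -m creep '[{"jaw":-1,"xyz":[10,0,0],"angular":[0,0,0]},{"jaw":-1,"xyz":[20,0,0],"angular":[0,0,0]},{"jaw":-1,"xyz":[28,0,2],"angular":[0,0,0]},{"jaw":-1,"xyz":[34,0,5],"angular":[0,0,0]},{"jaw":-1,"xyz":[38,0,7],"angular":[0,0,0]},{"jaw":-1,"xyz":[43,0,10],"angular":[0,0,0]},{"jaw":-1,"xyz":[46,0,12],"angular":[0,0,0]},{"jaw":-1,"xyz":[49,0,14],"angular":[0,0,0]},{"jaw":-1,"xyz":[52,0,16.5],"angular":[0,0,0]},{"jaw":-1,"xyz":[55,0,19],"angular":[0,0,0]}]'
python3 - <<'E'
from h import *
print(ctrl.read_state()['force'])
a,_=viewer.get_image('top'); b,_=viewer.get_image('scene')
f=lambda i:cv2.resize(i,(400,400))
save('mid.png',np.hstack([f(a[130:270,270:410]),f(b[120:280,240:400])]))
E
```

```text
clock: 5.22
eef_pos: [500.3, -56.0, 162.1]
tool_rot: [3.142, -0.0, 2.969]
force: [0.8, -0.2, -0.1]
width: 0.2
gripper_force: 0.0
[ 0.84760013 -0.2381994  -0.08556064]
```

View pics/mid.png

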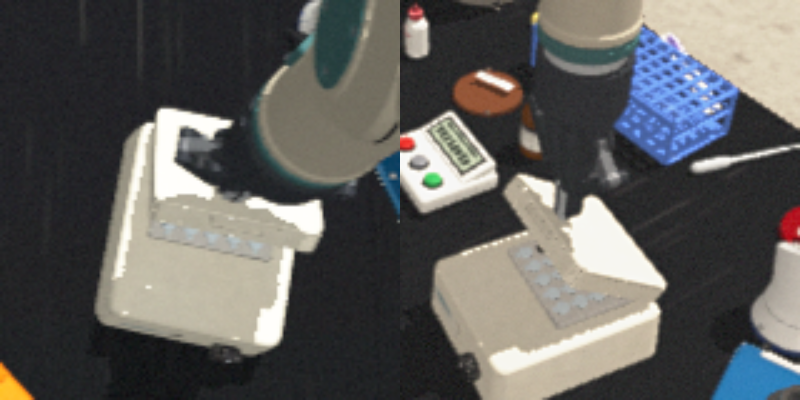

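Fingertip is on the outer face near the front edge, and the lid is down to about 0.6 rad. I'll continue the arc.

```bash
python3 -m creep '[{"jaw":-1,"xyz":[5.5,0,5.5],"angular":[0,0,0]},{"jaw":-1,"xyz":[11,0,11],"angular":[0,0,0]},{"jaw":-1,"xyz":[15,0,17],"angular":[0,0,0]},{"jaw":-1,"xyz":[20,0,23],"angular":[0,0,0]},{"jaw":-1,"xyz":[23.5,0,30],"angular":[0,0,0]},{"jaw":-1,"xyz":[27,0,37],"angular":[0,0,0]},{"jaw":-1,"xyz":[29.5,0,44],"angular":[0,0,0]},{"jaw":-1,"xyz":[31,0,48],"angular":[0,0,0]},{"jaw":-1,"xyz":[32,0,51],"angular":[0,0,0]},{"jaw":-1,"xyz":[32,0,53],"angular":[0,0,0]},{"jaw":-1,"xyz":[32,0,54],"angular":[0,0,0]},{"jaw":-1,"xyz":[32,0,54],"angular":[0,0,0]}]'
```

```text
clock: 6.82
eef_pos: [469.0, -50.5, 108.3]
tool_rot: [3.142, 0.0, 2.969]
force: [-0.5, -0.7, 0.1]
width: -0.2
gripper_force: 0.0
```

```bash
python3 -m creep '[{"jaw":-1,"xyz":[0,0,1],"angular":[0,0,0]},{"jaw":-1,"xyz":[0,0,2],"angular":[0,0,0]},{"jaw":-1,"xyz":[0,0,2],"angular":[0,0,0]}]'
```

```text
clock: 7.2
eef_pos: [468.9, -50.5, 106.2]
tool_rot: [3.142, -0.0, 2.969]
force: [-0.3, 0.3, -0.0]
width: 0.0
gripper_force: 0.0
```

```bash
python3 -m creep '[{"jaw":-1,"xyz":[0,0,0.7],"angular":[0,0,0]},{"jaw":-1,"xyz":[0,0,1.5],"angular":[0,0,0]},{"jaw":-1,"xyz":[0,0,1.5],"angular":[0,0,0]}]'
```

```text
clock: 7.58
eef_pos: [468.9, -50.5, 105.9]
tool_rot: [3.141, 0.001, 2.969]
force: [-2.3, -0.0, 13.6]
width: 0.1
gripper_force: 6.9
```

```bash
python3 -m creep '[{"jaw":-1,"xyz":[0,0,0.5],"angular":[0,0,0]},{"jaw":-1,"xyz":[0,0,1],"angular":[0,0,0]},{"jaw":-1,"xyz":[0,0,1],"angular":[0,0,0]}]'
```

```text
clock: 7.95
eef_pos: [468.9, -50.5, 105.8]
tool_rot: [3.141, 0.001, 2.969]
force: [-4.5, 1.0, 25.3]
width: 0.2
gripper_force: 12.1
```

```bash
python3 -m creep '[{"jaw":-1,"xyz":[0,0,-15],"angular":[0,0,0]},{"jaw":-1,"xyz":[0,0,-45],"angular":[0,0,0]},{"jaw":-1,"xyz":[10,40,-65],"angular":[0,0,-0.03]},{"jaw":-1,"xyz":[20,85,-67],"angular":[0,0,-0.06]},{"jaw":-1,"xyz":[31,130,-67],"angular":[0,0,-0.1]},{"jaw":-1,"xyz":[42,175,-67],"angular":[0,0,-0.13]},{"jaw":-1,"xyz":[53,220,-67],"angular":[0,0,-0.16]},{"jaw":-1,"xyz":[63,265,-67],"angular":[0,0,-0.2]},{"jaw":-1,"xyz":[74,310,-67],"angular":[0,0,-0.233]},{"jaw":-1,"xyz":[83,350,-67],"angular":[0,0,-0.233]},{"jaw":-1,"xyz":[89,375,-67],"angular":[0,0,-0.233]},{"jaw":-1,"xyz":[89,375,-67],"angular":[0,0,-0.233]}]'
python3 - <<'E'
from h import *
I,d=viewer.get_image('wrist'); c=viewer.camera_model('wrist'); W=cloud('wrist',d,c); s=ctrl.read_state(); print(s['eef_pos'],s['force'])
h=cv2.cvtColor(I,cv2.COLOR_RGB2HSV)
for col,(lo,hi) in {'green':(40,88),'red':(0,9)}.items():
    m=(h[...,0]>=lo)&(h[...,0]<=hi)&(h[...,1]>90)
    nc,L,st,ce=cv2.connectedComponentsWithStats(m.astype(np.uint8))
    for i in range(1,nc):
        if st[i,4]>60:
            p=W[L==i]; t=p[p[:,2]>np.nanmedian(p[:,2])-3]; print(col,st[i,4],ce[i].round(),'top',np.nanmean(t,0).round(1),np.ptp(t,axis=0).round(1))
            K=(np.nanpercentile(t,[2,98],axis=0).mean(0)).round(1); print('  mid',K)
J,d=viewer.get_image('scene'); W=cloud('scene',d)
r=silhouettes('scene','dry_block')
T,d=viewer.get_image('top'); Wt=cloud('top',d); r=silhouettes('top','dry_block')
print([ (x['score'],x['xy'],np.nanpercentile(Wt[x['pixels']][:,2],[50,90,98]).round(1)) for x in r[:2]])
f=lambda i:cv2.resize(i,(400,400))
save('w.png',np.hstack([f(I),f(J[110:290,180:360])]))
E
```

```text
clock: 9.45
eef_pos: [444.9, 336.6, 170.6]
tool_rot: [3.14, -0.0, -3.077]
force: [-0.5, -1.1, -0.3]
width: 0.2
gripper_force: 0.0
[445.25946205 334.29815977 170.49938194] [ 0.64995658 -0.55202202 -0.11676107]
green 430 [255. 190.] top [445.4 334.1  32.6] [19.2 19.3  5.3]
  mid [445.6 334.1  32.4]
green 439 [ 46. 222.] top [487.1 148.5  32.7] [19.  19.8  5.5]
  mid [487.6 147.7  32.2]
red 95 [163.  27.] top [318.  250.6  12.1] [ 9.9 12.1  5.3]
  mid [318.  250.6  12.1]
red 233 [199.  42.] top [327.  280.5  12.4] [15.8 23.8  6.2]
  mid [327.2 280.6  12.5]
red 430 [331. 189.] top [440.7 401.2  32.5] [19.2 18.6  5.6]
  mid [441.1 401.4  32.2]
red 414 [122. 234.] top [494.6 215.6  32.7] [19.3 19.7  5. ]
  mid [495.1 215.4  32.3]
[(0.64, [339.5, 215.4], array([85.4, 88.4, 89.8]))]
```

View pics/w.png

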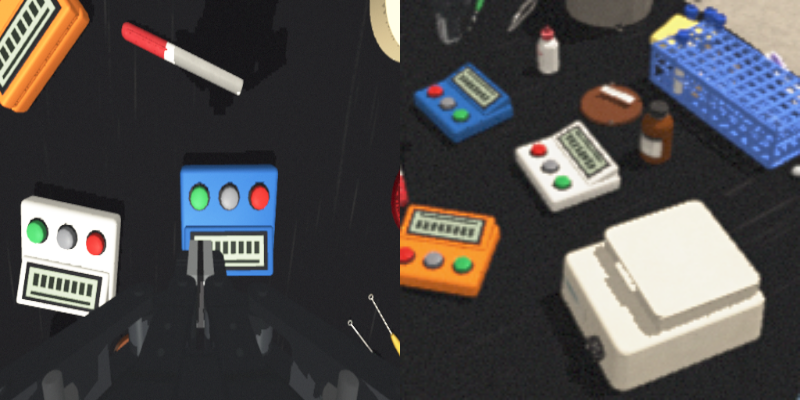

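The lid is flat and shut. The wrist view puts the green button at (445.5, 334), right under the tips. Descending.

```bash
python3 -m creep '[{"jaw":-1,"xyz":[1,0,25],"angular":[0,0,0]},{"jaw":-1,"xyz":[2,0,60],"angular":[0,0,0]},{"jaw":-1,"xyz":[2,0,90],"angular":[0,0,0]},{"jaw":-1,"xyz":[2,0,105],"angular":[0,0,0]},{"jaw":-1,"xyz":[2,0,110],"angular":[0,0,0]},{"jaw":-1,"xyz":[2,0,113],"angular":[0,0,0]},{"jaw":-1,"xyz":[2,0,115],"angular":[0,0,0]},{"jaw":-1,"xyz":[2,0,117],"angular":[0,0,0]},{"jaw":-1,"xyz":[2,0,118.5],"angular":[0,0,0]},{"jaw":-1,"xyz":[2,0,120],"angular":[0,0,0]},{"jaw":-1,"xyz":[2,0,120],"angular":[0,0,0]}]'
```

```text
clock: 11.08
eef_pos: [443.9, 334.3, 50.9]
tool_rot: [3.141, 0.0, -3.081]
force: [0.4, 0.1, 1.5]
width: -0.1
gripper_force: 0.9
```

```bash
python3 -m creep '[{"jaw":-1,"xyz":[0,0,1],"angular":[0,0,0]},{"jaw":-1,"xyz":[0,0,2],"angular":[0,0,0]},{"jaw":-1,"xyz":[0,0,3],"angular":[0,0,0]},{"jaw":-1,"xyz":[0,0,3],"angular":[0,0,0]}]'
```

```text
clock: 11.58
eef_pos: [443.9, 334.3, 48.0]
tool_rot: [3.141, 0.0, -3.081]
force: [0.6, 0.5, 4.5]
width: -0.3
gripper_force: 2.2
```

```bash
python3 -m creep '[{"jaw":-1,"xyz":[0,0,0.5],"angular":[0,0,0]},{"jaw":-1,"xyz":[0,0,0.5],"angular":[0,0,0]},{"jaw":-1,"xyz":[0,0,0.5],"angular":[0,0,0]}]'
```

```text
clock: 11.95
eef_pos: [443.9, 334.2, 47.9]
tool_rot: [3.141, 0.0, -3.081]
force: [-1.0, 0.5, 8.6]
width: 0.1
gripper_force: 4.1
```

Hard stop reached: the force rises with no travel, so the button is fully down. Releasing.

```bash
python3 -m creep '[{"jaw":-1,"xyz":[0,0,-3],"angular":[0,0,0]},{"jaw":-1,"xyz":[0,0,-8],"angular":[0,0,0]},{"jaw":-1,"xyz":[0,0,-30],"angular":[0,0,0]},{"jaw":-1,"xyz":[0,0,-70],"angular":[0,0,0]},{"jaw":-1,"xyz":[0,0,-110],"angular":[0,0,0]},{"jaw":-1,"xyz":[0,0,-122],"angular":[0,0,0]},{"jaw":-1,"xyz":[0,0,-122],"angular":[0,0,0]}]'
python3 - <<'E'
from h import *
I,d=viewer.get_image('wrist'); W=cloud('wrist',d)
h=cv2.cvtColor(I,cv2.COLOR_RGB2HSV); print(ctrl.read_state()['force'])
for lo,hi in [(40,88),(0,9)]:
    m=(h[...,0]>=lo)&(h[...,0]<=hi)&(h[...,1]>90)
    nc,L,st,ce=cv2.connectedComponentsWithStats(m.astype(np.uint8))
    for i in range(1,nc):
        if st[i,4]>200: p=W[L==i]; t=p[p[:,2]>np.nanmedian(p[:,2])-3]; print(st[i,4],np.nanmean(t,0).round(1))
T,d=viewer.get_image('top'); Wt=cloud('top',d)
print([(x['score'],np.nanpercentile(Wt[x['pixels']][:,2],[50,90,98]).round(1)) for x in silhouettes('top','dry_block')[:1]])
E
```

```text
clock: 12.82
eef_pos: [443.6, 334.0, 169.5]
tool_rot: [3.141, 0.0, -3.081]
force: [-0.1, 0.2, -0.2]
width: 0.4
gripper_force: 0.0
[ 0.06550957  0.2960654  -0.25493649]
431 [444.3 336.1  31.7]
445 [486.5 150.5  31.7]
431 [439.4 403.1  31.6]
414 [493.8 217.5  31.7]
[(0.57, array([85.5, 88.5, 89.8]))]
```

```bash
python3 -c "
from cell import ctrl
print(ctrl.finish_job())"
```

```text
the job is handed in; nothing more can be done
None
```

The lid is fully shut, the blue timer's green button was pressed to its stop and sprang back up, neither timer shifted measurably, nothing else was touched as far as I could tell, and the job is handed in at about 13 s; the judging result was not reported back.

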